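Set up the dissecting dish and bring the needle to it

ROBOT

A 6-joint arm with a two-finger parallel gripper is mounted at the origin on the work surface. World frame = base frame: x ahead of the robot, y to its left, z up, the work surface at z = 0. Lengths are in m, angles in degrees, forces in N, time in s.
With the tool pointing down it reaches from about 0.35 to 0.875 m from the base axis. Payload 4.2 kg.
Tool frame: the origin (TCP) lies at the very end of the fingers, on their centre line; the grasp point (between the pads) lies 19 mm behind it; z points along the fingers, y is the line along which they close (so a half turn about z gives the same grasp; the last joint's range is limited). The gripper opens to 87 mm and grips with 3 to 60 N. Pads are 19 mm wide; open, the fingers measure 117 mm over their backs; the gripper's body (75 mm by 190 mm) begins 51 mm behind the grasp point.
Start: joints at [-53.938, 22.042, 0.453, 0, -68.411, -14.817], TCP at [0.226, -0.582, 0.223] pointing down, gripper open.
Joint ranges: [-179.83, 179.83], [-69.29, 118.12], [-61.27, 80.66], [-181.25, 117.63], [-171.15, -9.14], [-177.46, 177.46]. Speed limits (degrees/s): [159.86, 159.86, 180, 180, 180, 180].

INTERFACE

Orientations are given as a 3x3 rotation matrix whose columns are the frame's x, y, z axes.
In Python, from station import sense, cams, r gives the robot as it stands. The module is installed in compiled form; this text tells all that it offers.
- The arm moves only by the tool step_arm, never from a script. Its argument "targets" is text: rows parted by semicolons, each of 4 numbers parted by spaces: the shift along the tool's x, y, z in cm, then the turn about the tool's z in degrees. In form: x y z turn; .... A call has 1 to 12 rows; each row shifts and turns the commanded pose from where the row before left it, along the tool's axes as they then stand; what a row does not reach is not made up. A row lasts 1/12 s, in which the tool goes at most 41.7 mm and 7.16 degrees, less where a joint would pass 70% of its speed; a pose out of reach is approached as far as the arm can. A call with a gripper value outside its range is refused whole. "claw" is the finger opening in cm, from 0 to 8.7, set as the call begins (left out, the last holds). The fingers move at their own pace and stop on an object; the grip force is fixed at half the most. Time passes only in rows, so rows that do not move let the fingers close. It gives the time, the measured TCP pose, the force, the opening and the grip force at its end, in the units of the state.
- sense(): the state, without advancing time (a new reading comes with each control period).
- cams.capture(name): name is "scene" or "side" or "wrist"; returns a dict with "frame" (400x640x3 uint8, blue, green, red), "vertical_fov" (degrees; the focal length in pixels is half the picture's height over the tangent of half this angle, whatever the lens; pixels are square), "cx", "cy" (the principal point, pixels), "eye" and "rotation" of the camera in the world; the wrist camera has in their place "tool_from_camera" (4x4, takes a point from camera to tool coordinates, whose origin is the TCP and whose axes are the flange's). Camera axes: x right, y down, z forward; pixel columns grow to the right and rows downward; lengths in m; the calibration is good to about 2 mm. A picture is of the moment at which its call begins: read the wrist's pose just before it. There is no depth.
- r.finish_job(): hands the job in; it is judged then, once.
The state is a dict: "time_s": time; "joints": joint angles; "joint_velocities": joint speeds; "effort": joint torques, N m; "tcp_pos": TCP position; "ee_rot": TCP orientation; "wrist_force": force on the tool from outside, world axes, zero at the start; "moment": the same for the moment, N m; "gripper_width": opening from 0.0 (shut) to 1.0 (fully open); "gripper_force": force on a finger pad.
Only numpy, scipy, OpenCV 4.12 (cv2) and the standard library are available. Lean on these libraries where they do the work, as an engineer would, in place of code of your own. Each camera call takes 0.05 s, during which the arm holds its last target. There are 200 camera calls.

TASK

Carry the glass dish with the beetle to the raised round microscope stage, keeping it level, set it down on the middle without dropping it, and let go. Then draw the orange-handled dissecting needle out of the wooden tool block, slant it like a pen (point down, about 45 degrees from upright) and hold it still with its point raised two to three centimetres above the beetle, never touching the dish or the beetle with the needle; the job finishes while you are holding it there. Leave the other two tools, the jar and the beaker where they stand.

Things in the scene. Friction and masses are not known exactly. Their poses are not given: they have to be found in the camera images.
- dish: Loose round glass dissecting dish, 60 mm outside diameter, 20 mm tall, wall 3 mm, black floor, about 90 g, with a green and brown beetle (33 mm long over the feelers, lying along the dish's x axis) fixed on its floor. Starts on the bench. Origin: centre of the underside; z up.
- beetle_top (a point): Highest point of the beetle at the middle of the dish, on the dish's axis 21 mm above its underside (1 mm above the rim).
- base: Fixed white microscope light base, 200 x 230 mm, 43 mm high, with a raised round dark stage disc with a white middle, 84 mm in diameter, its flat top 60 mm above the bench. Origin: centre of the underside, on the bench under the disc's centre; z up. No microscope head stands over it (it is swung aside).
- stage_centre (a point): Centre of the stage disc's flat top, 60 mm above the bench; the dish is to stand here.
- needle: Loose dissecting needle, 30 g, 145 mm long, upright point down in a hole of the block, leaning up to 0.08 rad: steel point and shaft 3 mm thick for 46 mm, then a round orange handle 12 mm thick to its end, standing 75 mm out of the block (its end about 153 mm above the bench). Centre of mass 80 to 90 mm from the point. Origin: the point; z runs up the handle.
- block: Fixed pale wooden tool block 50 x 150 mm, 78 mm high, with three holes in a row along its y axis at y = -50, 0 and 50 mm, 13.5 mm in diameter and 70 mm deep; which tool stands in which hole varies. Origin: centre of the underside; z up.
- seeker: Bystander: tool of the needle's shape and size with a blue handle, in another hole of the block. Origin at its point; z up the handle.
- probe: Bystander: tool of the needle's shape and size with a white handle, in another hole of the block. Origin at its point; z up the handle.
- jar: Bystander: amber glass jar with a yellow lid, 56 mm in diameter, 62 mm high. Origin: centre of the underside.
- beaker: Bystander: empty glass beaker, 68 mm rim diameter, 85 mm high. Origin: centre of the underside.
Mind the look-alikes: they are no part of the job. Of the things shaped like the dish, the glass one is meant.

How it is judged:
By the outcome, as a careful person would: the job done as asked, in the order asked, and still so for the second after the job is handed in, while the arm keeps its last pose, push and grip.
It also fails if it takes over 61 s, if anything falls off the work surface, if the arm or the gripper's body presses on something with over 40 N, if the wrist force passes 120 N, or if a joint passes its speed limit or range.

## Working session

There is one attempt and no reset: what is moved stays moved. The work goes in short steps, Python scripts to look and compute and a tool call to move; the robot and the scene stay as the last step left them, time stands still between calls to the robot, and variables do not carry over. Pictures are saved under pics/ and viewed, at most 10 in all, crops included, and the job is handed in when it is done.

Besides the shell and the picture viewer there is one more tool, called after ">>>" as name(argument=value, ...) on one line, values as JSON. step_arm: Moves the arm, as the interface text tells. Its arguments: {"type":"object","properties":{"targets":{"type":"string"},"claw":{"type":"number"}},"required":["targets"]}

```bash
mkdir -p pics; cat > h.py <<'E'
import numpy as np, cv2
from station import sense, cams, r
def cap(name):
    s=sense(); c=cams.capture(name)
    if name=="wrist":
        T=np.eye(4);T[:3,:3]=np.array(s["ee_rot"]);T[:3,3]=s["tcp_pos"]
        M=T@np.array(c["tool_from_camera"]);c["eye"]=M[:3,3];c["rotation"]=M[:3,:3]
    c["eye"]=np.array(c["eye"]);c["rotation"]=np.array(c["rotation"])
    c["f"]=200/np.tan(np.radians(c["vertical_fov"])/2)
    return c
def ray(c,u,v):
    d=c["rotation"]@np.array([(u-c["cx"])/c["f"],(v-c["cy"])/c["f"],1.]);return c["eye"],d/np.linalg.norm(d)
def plane(c,u,v,z):
    e,d=ray(c,u,v);return e+d*(z-e[2])/d[2]
def proj(c,p):
    q=c["rotation"].T@(np.array(p)-c["eye"]);return np.array([c["f"]*q[0]/q[2]+c["cx"],c["f"]*q[1]/q[2]+c["cy"]])
def tri(c1,a,c2,b):
    e1,d1=ray(c1,*a);e2,d2=ray(c2,*b)
    A=np.stack([d1,-d2],1);t=np.linalg.lstsq(A,e2-e1,rcond=None)[0]
    p,q=e1+d1*t[0],e2+d2*t[1];return (p+q)/2,np.linalg.norm(p-q)
E
python3 - <<'E'
from h import *
for n in("scene","side","wrist"):
    c=cap(n);cv2.imwrite(f"pics/{n}0.png",c["frame"]);print(n,c["eye"].round(3),c["rotation"].round(2).tolist(),c["f"],c["cx"],c["cy"])
s=sense();print(s["time_s"],np.array(s["ee_rot"]).round(3).tolist())
E
```

```text
scene [ 1.346 -0.221  0.973] [[0.32, 0.71, -0.63], [0.95, -0.25, 0.2], [-0.01, -0.66, -0.75]] 437.90818703223147 320.14193438964264 194.31649778388746
side [-0.171 -0.663  0.622] [[0.68, -0.34, 0.65], [-0.73, -0.33, 0.6], [0.01, -0.88, -0.47]] 467.6984444783214 316.94635441342615 207.51589839311913
wrist [ 0.149 -0.613  0.384] [[-0.36, 0.89, 0.28], [0.93, 0.34, 0.11], [0.0, 0.3, -0.95]] 277.6646386997223 320.10880420212953 199.13847397193666
0.15 [[-0.932, -0.362, -0.001], [-0.362, 0.932, 0.001], [0.0, 0.002, -1.0]]
```

View pics/scene0.png

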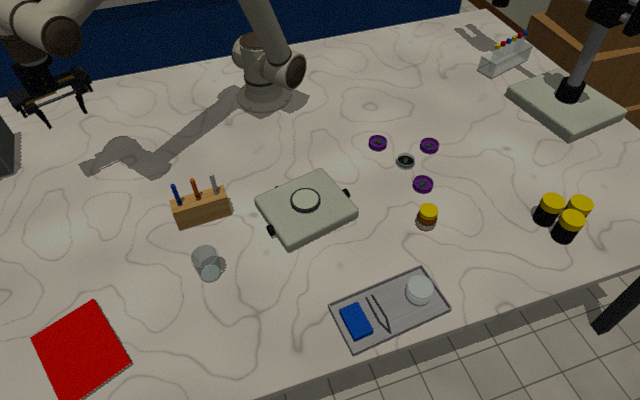

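View pics/side0.png

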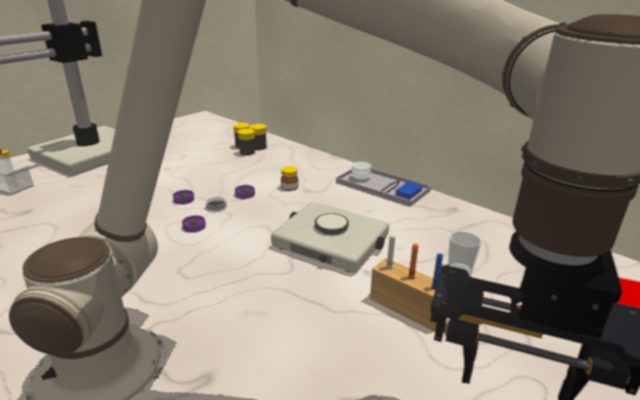

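The scene view shows the glass dish at (405,160) with three purple look-alikes around it. The stage disc is at (305,199), the orange needle at (194,188) in the middle hole, the jar at (428,217) and the beaker at (208,263).

```bash
python3 - <<'E'
from h import *
c=cap("scene");s=cap("side")
P=lambda n,p:print(n,np.round(p,4))
P("dish",plane(c,405,160,.012));P("dish side",plane(s,216,203,.012))
for u,v in((378,142),(430,145),(423,184)):P("purple",plane(c,u,v,.012))
P("stage",plane(c,305,199,.06));P("stage side",plane(s,332,223,.06))
P("jar",plane(c,428,210,.062));P("beaker base",plane(c,210,272,0))
for n,u,v,us,vs in(("orange",193,179,414,245),("blue",174,185,438,256),("white",212,177,391,238)):
    P(n+" top",plane(c,u,v,.153));P(n+"tri",tri(c,(u,v),s,(us,vs))[0])
for u,v in((170,206),(224,187),(232,199),(178,217)):P("block",plane(c,u,v,.078))
for u,v in((255,207),(318,170),(357,205),(290,240)):P("base",plane(c,u,v,.043))
hsv=cv2.cvtColor(c["frame"],cv2.COLOR_BGR2HSV)
m=cv2.inRange(hsv,(3,150,80),(14,255,255));m[:,:150]=0;m[:,240:]=0
ys,xs=np.nonzero(m);print(xs.min(),xs.max(),ys.min(),ys.max(),len(xs))
cv2.imwrite("pics/a.png",cv2.resize(c["frame"][120:290,150:450],None,fx=2.6,fy=2.6,interpolation=cv2.INTER_CUBIC))
E
```

```text
dish [0.4866 0.337  0.012 ]
dish side [0.4931 0.3368 0.012 ]
purple [0.3808 0.2913 0.012 ]
purple [0.4503 0.4439 0.012 ]
purple [0.5974 0.3421 0.012 ]
stage [ 0.5778 -0.0185  0.06  ]
stage side [ 0.5726 -0.0266  0.06  ]
jar [0.7261 0.281  0.062 ]
beaker base [ 0.6839 -0.3105  0.    ]
orange top [ 0.4941 -0.2932  0.153 ]
orangetri [ 0.4947 -0.2944  0.1528]
blue top [ 0.4993 -0.3423  0.153 ]
bluetri [ 0.4971 -0.344   0.1501]
white top [ 0.5034 -0.2453  0.153 ]
whitetri [ 0.4953 -0.2449  0.1455]
block [ 0.4967 -0.372   0.078 ]
block [ 0.476  -0.2222  0.078 ]
block [ 0.5273 -0.2096  0.078 ]
block [ 0.5422 -0.356   0.078 ]
base [ 0.5456 -0.1545  0.043 ]
base [0.4669 0.0561 0.043 ]
base [0.6323 0.1149 0.043 ]
base [ 0.6853 -0.0937  0.043 ]
190 199 178 200 58
```

View pics/a.png

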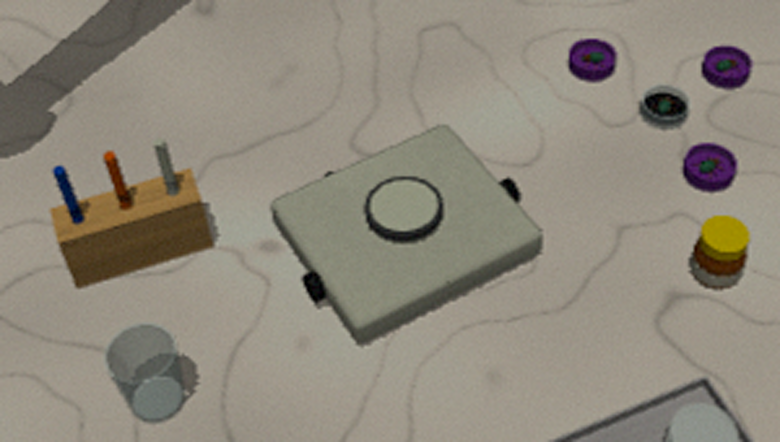

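The close-up confirms the middle tool is orange and the glass dish has a black floor. Heights, the 50 mm hole spacing and the sizes all agree between views. First I'll move over the dish.

>>> step_arm(targets="0 0 0 7; 0 0 0 7; -2.4 2.7 0 0; -2.4 2.7 0 0; -2.4 2.7 0 0; -2.4 2.7 0 0; -2.4 2.7 0 0; -2.4 2.7 0 0; -2.4 2.7 0 0; -2.4 2.7 0 0; -2.4 2.7 0 0; -2.4 2.7 0 0", claw=8.7)

```text
time_s: 1.25
tcp_pos: [0.4312, -0.2827, 0.2227]
ee_rot: [[-0.992, -0.126, 0.0], [-0.126, 0.992, -0.0], [-0.0, -0.0, -1.0]]
wrist_force: [0.1, -0.1, 0.9]
gripper_width: 0.999
gripper_force: 0.0
```

>>> step_arm(targets="-2.4 2.7 0 0; -2.4 2.7 0 0; -2.4 2.7 0 0; -2.4 2.7 0 0; -2.4 2.7 0 0; -2.0 3.4 0 0; 0 3.7 0 0; 0 3.7 0 0; 0 3.7 0 0; 0 3.7 0 0; 0 3.7 0 0; 0 3.7 0 0")

```text
time_s: 2.25
tcp_pos: [0.5195, 0.1229, 0.2227]
ee_rot: [[-0.992, -0.126, 0.0], [-0.126, 0.992, 0.0], [-0.0, 0.0, -1.0]]
wrist_force: [0.6, 0.1, -0.7]
gripper_width: 1.001
gripper_force: 0.0
```

>>> step_arm(targets="0 3.7 0 0; 0 3.7 0 0; 0 3.7 0 0; 0 3.7 0 0; 0 0 3 0; 0 0 3 0; 0 0 0 0; 0 0 0 0; 0 0 0 0")

```text
time_s: 3.0
tcp_pos: [0.5025, 0.2682, 0.1641]
ee_rot: [[-0.992, -0.126, 0.002], [-0.126, 0.992, 0.001], [-0.002, 0.0, -1.0]]
wrist_force: [-0.6, 0.1, -0.0]
gripper_width: 1.006
gripper_force: 0.0
```

```bash
python3 - <<'E'
from h import *
s=sense();print(s["time_s"],s["tcp_pos"],np.array(s["ee_rot"]).round(3).tolist(),s["wrist_force"],s["joints"])
c=cap("wrist");cv2.imwrite("pics/w1.png",c["frame"])
print("pred",proj(c,(.487,.337,.02)))
# dark floor of dish / white stage by mask
E
```

```text
3.0 [0.50246971 0.26815039 0.16408347] [[-0.992, -0.126, 0.002], [-0.126, 0.992, 0.001], [-0.002, 0.0, -1.0]] [-5.54403923e-01  8.78306402e-02 -4.12992810e-04] [ 4.44147464e+01  1.94192647e+01 -1.24947310e+01  6.93121013e-02
 -5.79712822e+01 -1.27197653e+02]
pred [382.44253212 182.01700362]
```

View pics/w1.png

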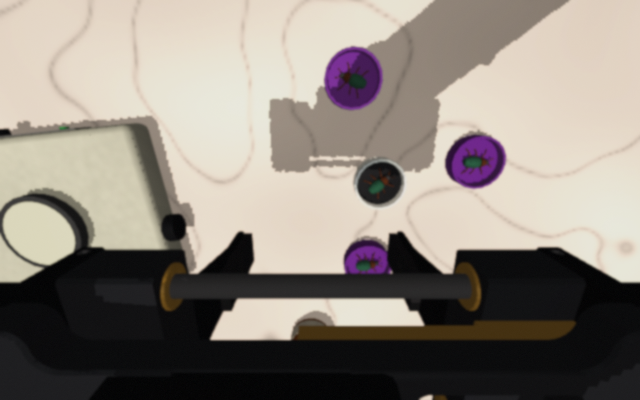

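The wrist picture shows the glass dish centred at (380,184), with purple dishes at (353,78), (475,161) and (367,258). The stage disc is at (40,231).

```bash
python3 - <<'E'
from h import *
s=sense();c=cap("wrist");g=cv2.cvtColor(c["frame"],cv2.COLOR_BGR2HSV)
def cen(m,u0,u1,v0,v1):
    k=np.zeros_like(m);k[v0:v1,u0:u1]=m[v0:v1,u0:u1]
    q=max(cv2.findContours(k,0,1)[0],key=cv2.contourArea);return cv2.minEnclosingCircle(q)
(u,v),rr=cen((g[...,2]<70).astype(np.uint8),350,412,155,213);print(u,v,rr)
d=plane(c,u,v,.005);print("dish",d, plane(c,380,184,.02))
R=np.array(s["ee_rot"])
for p in(d,plane(c,380,184,.02)):
  q=p.copy();q[2]=.003;print("shift cm",(R.T@(q-s["tcp_pos"])*100).round(2))
print("stage",plane(c,40,231,.06))
E
```

```text
378.5 181.5 22.327213287353516
dish [0.49084213 0.33664708 0.005     ] [0.49018889 0.33517896 0.02      ]
shift cm [ 0.37  6.91 16.17]
shift cm [ 0.45  6.77 16.17]
stage [ 0.57519489 -0.01789939  0.06      ]
```

>>> step_arm(targets="0.2 3.4 0 0; 0.2 3.4 0 0; 0 0 3.5 0; 0 0 3.5 0; 0 0 3.5 0; 0 0 2.5 0; 0 0 0 0; 0 0 0 0; 0 0 0 0")

```text
time_s: 3.85
tcp_pos: [0.4906, 0.3361, 0.0351]
ee_rot: [[-0.992, -0.126, 0.004], [-0.126, 0.992, 0.003], [-0.004, 0.003, -1.0]]
wrist_force: [0.3, 0.6, 0.7]
gripper_width: 1.0
gripper_force: 0.0
```

```bash
python3 - <<'E'
from h import *
s=sense();print(s["time_s"],s["tcp_pos"],s["wrist_force"])
c=cap("side");cv2.imwrite("pics/s1.png",cv2.resize(c["frame"][140:260,130:290],None,fx=4,fy=4))
c=cap("wrist");cv2.imwrite("pics/w2.png",c["frame"])
E
```

```text
3.85 [0.49061826 0.33614581 0.03514039] [0.31857326 0.61251191 0.74779058]
```

View pics/w2.png

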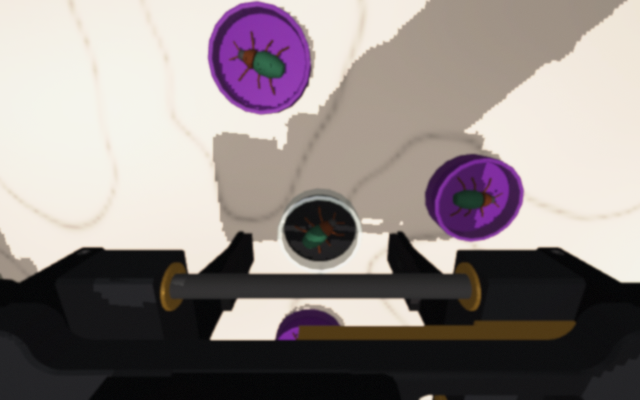

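The dish at (319,231) sits midway between the fingertips at (245,240) and (395,240). Next I descend and grip.

>>> step_arm(targets="0 0 1.2 0; 0 0 1.2 0; 0 0 0.7 0; 0 0 0 0; 0 0 0 0")

```text
time_s: 4.37
tcp_pos: [0.4893, 0.3353, 0.0024]
ee_rot: [[-0.992, -0.126, 0.001], [-0.126, 0.992, 0.001], [-0.001, 0.001, -1.0]]
wrist_force: [-0.4, -1.0, 1.0]
gripper_width: 0.997
gripper_force: 0.0
```

>>> step_arm(targets="0 0 0 0; 0 0 0 0; 0 0 0 0; 0 0 0 0; 0 0 0 0; 0 0 0 0; 0 0 0 0; 0 0 0 0", claw=5.4)

```text
time_s: 5.03
tcp_pos: [0.489, 0.3351, 0.0018]
ee_rot: [[-0.992, -0.126, 0.0], [-0.126, 0.992, 0.0], [-0.0, 0.0, -1.0]]
wrist_force: [0.5, -0.1, 1.3]
gripper_width: 0.674
gripper_force: 30.0
```

>>> step_arm(targets="0 0 -0.8 0; 0 0 -1.6 0; 0 0 -2 0; 0 0 -2 0; 0 0 -2 0; 0 0 -1.6 0; 0 -1 -1 0; -0.3 -2 0 0; -0.4 -3 0 0; -0.4 -3 0 0; -0.4 -3 0 0; -0.4 -3 0 0")

```text
time_s: 6.03
tcp_pos: [0.5261, 0.1863, 0.1113]
ee_rot: [[-0.992, -0.126, -0.001], [-0.126, 0.992, -0.001], [0.001, -0.0, -1.0]]
wrist_force: [0.9, -0.5, -1.8]
gripper_width: 0.678
gripper_force: 30.0
```

>>> step_arm(targets="-0.4 -3 0 0; -0.4 -3 0 0; -0.4 -3 0 0; -0.4 -3 0 0; -0.3 -3 0 0; -0.3 -3 0 0; -0.3 -2 0 0; -0.2 -1.3 0 0; 0 0 0 0; 0 0 0 0; 0 0 0 0; 0 0 0 0")

```text
time_s: 7.03
tcp_pos: [0.58, -0.0185, 0.1115]
ee_rot: [[-0.992, -0.127, -0.0], [-0.127, 0.992, 0.0], [0.0, 0.0, -1.0]]
wrist_force: [0.3, 0.4, -1.6]
gripper_width: 0.674
gripper_force: 30.0
```

```bash
python3 - <<'E'
from h import *
s=sense();print(s["time_s"],s["tcp_pos"],s["gripper_width"])
c=cap("scene");cv2.imwrite("pics/c1.png",cv2.resize(c["frame"][100:260,200:440],None,fx=3.3,fy=3.3))
c=cap("wrist");cv2.imwrite("pics/w3.png",c["frame"])
a=c["frame"];
R=np.array(s["ee_rot"]);print("stage px pred",proj(c,(.5765,-.019,.06)))
# edge circle of the stage in the scene view is hidden; print predicted tcp px
print(proj(c,s["tcp_pos"]))
E
```

```text
7.0333 [ 0.58000225 -0.01849764  0.11153564] 0.6736559668200577
stage px pred [320.64873662 213.3758958 ]
[320.91375082 246.34161754]
```

View pics/w3.png

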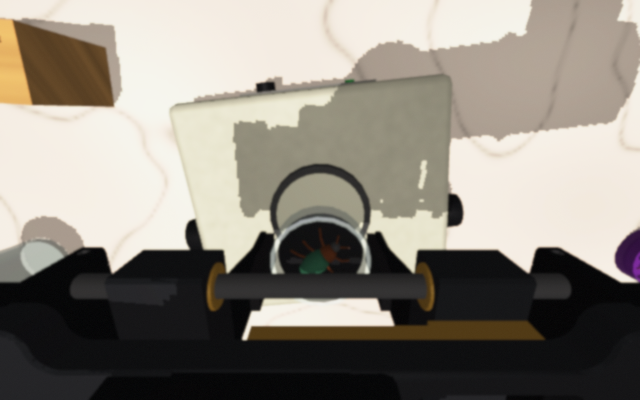

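The stage ring spans u 272–369 with its top at v 164, so its centre is about (320,212) and agrees with the earlier estimate. The held dish rim is centred near (321,257).

```bash
python3 - <<'E'
from h import *
s=sense();c=cap("wrist");g=cv2.cvtColor(c["frame"],cv2.COLOR_BGR2GRAY)
# stage ring outer edge: dark pixels, fit on the plane z=.06 
P=[];Q=[]
for a in np.radians(np.arange(200,341,5)):
    rr=np.arange(60,38,-.5);px=[(320.5+q*np.cos(a),212+q*np.sin(a)) for q in rr]
    val=np.array([g[int(round(v)),int(round(u))] for u,v in px],float)
    i=np.argmin(np.diff(val)[:]);P.append(plane(c,*px[i],.058)[:2])
P=np.array(P)
A=np.c_[2*P,np.ones(len(P))];w=np.linalg.lstsq(A,(P**2).sum(1),rcond=None)[0]
print("stage fit",w[:2],"r",np.sqrt(w[2]+w[:2]@w[:2]))
print("dish rim c",plane(c,321,257,.1297),plane(c,272,250,.1297),plane(c,370,250,.1297),"rim top",plane(c,321,215,.1297))
print(s["tcp_pos"])
E
```

```text
stage fit [ 0.57609241 -0.02010057] r 0.04071830794077394
dish rim c [ 0.57765529 -0.01883361  0.1297    ] [ 0.57674105 -0.04750507  0.1297    ] [0.56955992 0.00868028 0.1297    ] rim top [ 0.55172411 -0.02217955  0.1297    ]
[ 0.58013234 -0.01841286  0.11159043]
```

>>> step_arm(targets="0.35 -0.1 0 0; 0 0 1 0; 0 0 1.4 0; 0 0 1.2 0; 0 0 0.6 0; 0 0 0.3 0; 0 0 0.2 0; 0 0 0 0; 0 0 0 0; 0 0 0 0")

```text
time_s: 8.02
tcp_pos: [0.5774, -0.0207, 0.0652]
ee_rot: [[-0.992, -0.126, 0.001], [-0.126, 0.992, 0.0], [-0.001, 0.0, -1.0]]
wrist_force: [0.5, 0.3, -0.5]
gripper_width: 0.676
gripper_force: 30.0
```

>>> step_arm(targets="0 0 0.1 0; 0 0 0 0; 0 0 0.05 0; 0 0 0 0; 0 0 0 0")

```text
time_s: 8.43
tcp_pos: [0.577, -0.0208, 0.0631]
ee_rot: [[-0.992, -0.126, 0.0], [-0.126, 0.992, 0.0], [-0.0, 0.0, -1.0]]
wrist_force: [0.3, -0.7, -1.2]
gripper_width: 0.678
gripper_force: 30.0
```

>>> step_arm(targets="0 0 0.1 0; 0 0 0 0; 0 0 0 0")

```text
time_s: 8.68
tcp_pos: [0.5769, -0.0208, 0.0619]
ee_rot: [[-0.992, -0.126, -0.0], [-0.126, 0.992, -0.0], [0.0, -0.0, -1.0]]
wrist_force: [0.5, 0.6, -0.2]
gripper_width: 0.675
gripper_force: 30.0
```

>>> step_arm(targets="0 0 0.05 0; 0 0 0 0; 0 0 0 0")

```text
time_s: 8.93
tcp_pos: [0.577, -0.0208, 0.0618]
ee_rot: [[-0.992, -0.126, 0.0], [-0.126, 0.992, -0.0], [-0.0, -0.0, -1.0]]
wrist_force: [-0.2, -1.3, 1.7]
gripper_width: 0.676
gripper_force: 30.0
```

>>> step_arm(targets="0 0 0 0; 0 0 0 0; 0 0 0 0; 0 0 0 0; 0 0 0 0; 0 0 0 0; 0 0 -0.5 0; 0 0 -1 0; 0 0 -2 0; 0 0 -3 0; 0 0 -3 0; 0 0 -3 0", claw=8.7)

```text
time_s: 9.93
tcp_pos: [0.5769, -0.0209, 0.189]
ee_rot: [[-0.992, -0.126, 0.001], [-0.126, 0.992, -0.0], [-0.001, -0.0, -1.0]]
wrist_force: [0.6, 0.5, -0.5]
gripper_width: 1.0
gripper_force: 0.0
```

```bash
python3 - <<'E'
from h import *
s=sense();print(s["time_s"],s["tcp_pos"])
for n in("scene","wrist"):
    c=cap(n);cv2.imwrite(f"pics/{n}2.png",c["frame"]);print(proj(c,(.5765,-.02,.08)))
a=cv2.imread("pics/scene2.png")[140:240,150:370];b=cv2.imread("pics/wrist2.png")[60:300,100:500]
cv2.imwrite("pics/m2.png",np.vstack([cv2.resize(a,(660,300)),cv2.resize(b,(660,300))[:300]]))
E
```

```text
9.9333 [ 0.57687292 -0.02089877  0.18896255]
[304.05554607 193.99753411]
[322.26859215 189.67236185]
```

View pics/m2.png

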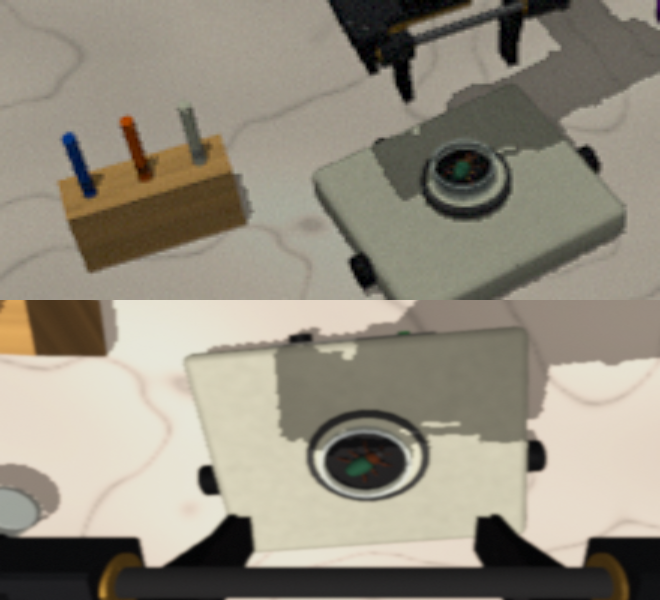

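The dish is down, level and close to the middle of the stage (rim and ring centres agree within about 2 mm). Next is the needle.

>>> step_arm(targets="1.3 -3.2 0 0; 1.3 -3.2 0 0; 1.3 -3.2 0 0; 1.3 -3.2 0 0; 1.3 -3.2 0 0; 1.3 -3.2 0 0; 1.3 -3.2 0 0; 1.3 -3.2 0 0; 0 0 0 0; 0 0 0 0; 0 0 0 0", claw=3.4)

```text
time_s: 10.95
tcp_pos: [0.5059, -0.2879, 0.1867]
ee_rot: [[-0.992, -0.125, 0.0], [-0.125, 0.992, 0.0], [-0.0, 0.0, -1.0]]
wrist_force: [0.6, 0.3, 0.4]
gripper_width: 0.397
gripper_force: 0.0
```

```bash
python3 - <<'E'
from h import *
s=sense();print(s["time_s"],s["tcp_pos"],s["gripper_width"])
c=cap("wrist");sc=cap("scene");cv2.imwrite("pics/w4.png",c["frame"]);cv2.imwrite("pics/sc4.png",sc["frame"])
print("pred top",proj(c,(.4945,-.2935,.153)),"tcp",proj(c,s["tcp_pos"]))
g=cv2.cvtColor(c["frame"],cv2.COLOR_BGR2HSV);m=cv2.inRange(g,(2,170,90),(12,255,255))
n,l,st,ce=cv2.connectedComponentsWithStats(m)
for i in range(1,n):
  if st[i,4]>60:print(st[i],ce[i])
E
```

```text
10.95 [ 0.50587417 -0.28790091  0.18670291] 0.39671041557526165
pred top [315.39414483 211.23901017] tcp [321.05678304 246.47590179]
[304 190  14  32 348] [310.36494253 206.0545977 ]
```

View pics/w4.png

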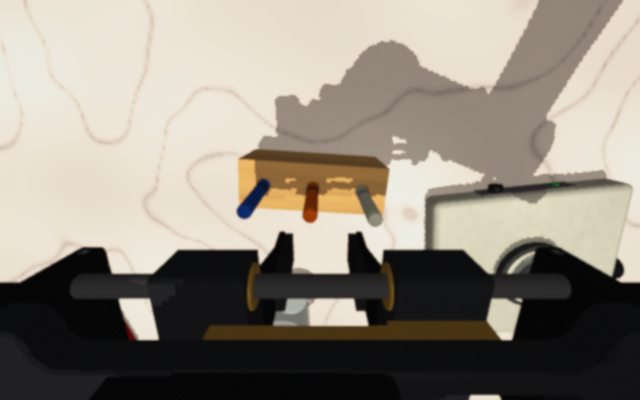

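The orange handle runs from its end at (309,217) to its hole at (312,187), between blue at (245,212) and white at (375,220). The block's top face spans roughly (240,160) to (387,214).

```bash
python3 - <<'E'
from h import *
s=sense();c=cap("wrist");R=np.array(s["ee_rot"]);p0=np.array(s["tcp_pos"])
T=plane(c,309.5,216,.153);B=plane(c,312,187,.078);print("top",T,"base",B)
G=B+(T-B)*(.112-.078)/.075;print("at .112",G,"shift",(R.T@(G-p0)*100).round(2))
for u,v in((240,159),(387,168),(387,214),(240,207)):q=plane(c,u,v,.078);print("block",q,(R.T@(q-p0)*100).round(2))
for n,u,v in(("blue",245,212),("white",375,220)):q=plane(c,u,v,.153);print(n,q,(R.T@(q-p0)*100).round(2))
E
```

```text
top [ 0.49932889 -0.29661771  0.153     ] base [ 0.49687611 -0.29708238  0.078     ]
at .112 [ 0.49798804 -0.29687173  0.112     ] shift [ 0.95 -0.87  7.47]
block [ 0.47764396 -0.37033476  0.078     ] [ 3.91 -7.9  10.87]
block [ 0.46818877 -0.22581935  0.078     ] [ 3.    6.56 10.87]
block [ 0.51587234 -0.21617523  0.078     ] [-1.85  6.91 10.88]
block [ 0.52751114 -0.36832312  0.078     ] [-1.06 -8.33 10.87]
blue [ 0.50227   -0.3450568  0.153    ] [ 1.14 -5.7   3.37]
white [ 0.49626377 -0.24696479  0.153     ] [0.49 4.1  3.38]
```

>>> step_arm(targets="0.95 -0.8 0 0; 0 0 0 0; 0 0 2 0; 0 0 2 0; 0 0 2 0; 0 0 1.8 0; 0 0 1.2 0; 0 0 0 0; 0 0 0 0")

```text
time_s: 11.85
tcp_pos: [0.4975, -0.2968, 0.0963]
ee_rot: [[-0.992, -0.127, -0.001], [-0.127, 0.992, 0.0], [0.001, 0.0, -1.0]]
wrist_force: [-0.2, -0.2, 0.3]
gripper_width: 0.389
gripper_force: 0.0
```

>>> step_arm(targets="0 0 0 0; 0 0 0 0; 0 0 0 0; 0 0 0 0; 0 0 0 0; 0 0 0 0; 0 0 0 0", claw=0.6)

```text
time_s: 12.43
tcp_pos: [0.498, -0.2972, 0.0971]
ee_rot: [[-0.992, -0.126, 0.001], [-0.126, 0.992, -0.0], [-0.001, -0.001, -1.0]]
wrist_force: [-0.1, 0.7, 1.7]
gripper_width: 0.128
gripper_force: 30.0
```

>>> step_arm(targets="0 0 -0.5 0; 0 0 -1 0; 0 0 -1.5 0; 0 0 -1.5 0; 0 0 -1.5 0; 0 0 -1.5 0; 0 0 -1.5 0; 0 0 -1 0; 1 0 0 0; 1.5 0 0 0; 1.5 0 0 0; 0 0 0 0")

```text
time_s: 13.43
tcp_pos: [0.4545, -0.3017, 0.1959]
ee_rot: [[-0.992, -0.124, -0.003], [-0.124, 0.992, 0.002], [0.003, 0.002, -1.0]]
wrist_force: [-0.2, 0.4, -0.0]
gripper_width: 0.132
gripper_force: 30.0
```

```bash
python3 - <<'E'
from h import *
s=sense();print(s["time_s"],s["tcp_pos"],s["gripper_width"])
c=cap("scene");d=cap("side")
a=c["frame"][130:230,130:270];b=d["frame"][180:340,330:490]
cv2.imwrite("pics/m3.png",np.hstack([cv2.resize(a,(420,300)),cv2.resize(b,(300,300))]))
E
```

```text
13.4333 [ 0.45447374 -0.30168019  0.1958874 ] 0.1322381900851025
```

View pics/m3.png

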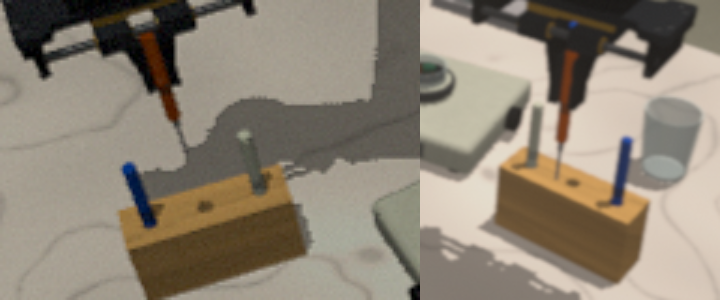

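The needle is out and hanging upright in the grip; blue and white still stand. Next I lower it beside the block and push it against the block's top edge to pivot it.

>>> step_arm(targets="0 0 2 0; 0 0 2 0; 0 0 2 0; 0 0 2 0; 0 0 1.8 0; 0 0 0 0; 0 0 0 0")

```text
time_s: 14.12
tcp_pos: [0.4578, -0.3019, 0.0977]
ee_rot: [[-0.992, -0.127, -0.003], [-0.127, 0.992, 0.0], [0.002, 0.001, -1.0]]
wrist_force: [0.6, -0.1, 0.6]
gripper_width: 0.133
gripper_force: 30.0
```

>>> step_arm(targets="-0.6 0 0 0; -0.6 0 0 0; -0.4 0 0 0; -0.4 0 0 0; -0.4 0 0 0; 0 0 0 0")

```text
time_s: 14.62
tcp_pos: [0.4789, -0.2989, 0.099]
ee_rot: [[-0.992, -0.126, -0.008], [-0.126, 0.992, 0.001], [0.008, 0.002, -1.0]]
wrist_force: [-6.7, -0.8, 1.9]
gripper_width: 0.125
gripper_force: 30.0
```

>>> step_arm(targets="-0.4 0 0 0; -0.4 0 0 0; -0.4 0 0 0; 0 0 0 0; 0 0 0 0")

```text
time_s: 15.03
tcp_pos: [0.4912, -0.2969, 0.0987]
ee_rot: [[-0.992, -0.125, -0.006], [-0.125, 0.992, 0.002], [0.006, 0.003, -1.0]]
wrist_force: [-6.2, 0.5, 0.5]
gripper_width: 0.129
gripper_force: 30.0
```

```bash
cat > nd.py <<'E'
from h import *
def seg(c,hint):
    g=cv2.cvtColor(c["frame"],cv2.COLOR_BGR2HSV);m=cv2.inRange(g,(2,150,50),(13,255,255))
    u,v=map(int,hint);k=np.zeros_like(m);k[max(v-60,0):v+60,max(u-60,0):u+60]=255;m&=k
    n,l,st,ce=cv2.connectedComponentsWithStats(m);i=1+np.argmax(st[1:,4])
    ys,xs=np.nonzero(l==i);p=np.c_[xs,ys].astype(float);q=p-p.mean(0)
    d=np.linalg.svd(q,full_matrices=False)[2][0]
    d=d*np.sign(d[1]);t=q@d
    return p.mean(0),d,p.mean(0)+d*t.min(),p.mean(0)+d*t.max(),len(p)
def needle():
    s=sense();R=np.array(s["ee_rot"]);P=np.array(s["tcp_pos"])-R[:,2]*.019
    N=[];L=[]
    for n in("scene","side"):
        c=cap(n);m,d,a,b,k=seg(c,proj(c,P));print(n,k,a.round(1),b.round(1))
        r1=ray(c,*m)[1];r2=ray(c,*(m+20*d))[1];x=np.cross(r1,r2);N.append(x/np.linalg.norm(x));L.append((c,a,b))
    ax=np.cross(*N);ax/=np.linalg.norm(ax);ax*=np.sign(ax[2])
    A=np.array([N[0],N[1],ax]);e=[N[0]@L[0][0]["eye"],N[1]@L[1][0]["eye"],ax@P]
    Q=np.linalg.solve(A,e)
    print("axis",ax.round(3),"tilt",np.degrees(np.arccos(ax[2])).round(1),"axis pt near grasp",Q.round(4),"grasp",P.round(4))
    for c,a,b in L:   # lower end of orange = 46 mm from the point
        e0,d0=ray(c,*b);M=np.stack([d0,-ax],1);t=np.linalg.lstsq(M,Q-e0,rcond=None)[0]
        lo=Q+ax*t[1];print("orange low",lo.round(4),"point",(lo-ax*.046).round(4))
    print("point if .108:",(Q-ax*.108).round(4),s["time_s"],s["wrist_force"].round(1));return Q,ax
E
python3 -c "import nd;nd.needle()"
```

```text
scene 44 [191.5 178.8] [195.1 189. ]
side 297 [413.3 247.8] [401.  293.5]
axis [0.288 0.016 0.957] tilt 16.8 axis pt near grasp [ 0.4832 -0.2973  0.1201] grasp [ 0.4913 -0.297   0.1177]
orange low [ 0.4765 -0.2977  0.0979] point [ 0.4632 -0.2984  0.0539]
orange low [ 0.4645 -0.2983  0.0579] point [ 0.4512 -0.2991  0.0139]
point if .108: [ 0.452  -0.299   0.0167] 15.0333 [-6.2  0.5  0.5]
```

```bash
cat >> nd.py <<'E'
def needle2(cams_=("side","scene")):
    s=sense();R=np.array(s["ee_rot"]);P=np.array(s["tcp_pos"])-R[:,2]*.019;y=R[:,1]
    for n in cams_:
        c=cap(n);m,d,a,b,k=seg(c,proj(c,P))
        X=[]
        for p in(a,b):
            e,q=ray(c,*p);X.append(e+q*(y@(P-e))/(y@q))
        ax=X[0]-X[1];L=np.linalg.norm(ax);ax/=L
        print(n,k,"tilt",np.degrees(np.arccos(ax[2])).round(1),"ax",ax.round(3),"vis len",L.round(3),"low",X[1].round(4),"point",(X[1]-ax*.046).round(4))
        w=P-X[1];print("  grasp along from point",(w@ax+.046).round(4),"off-axis",np.linalg.norm(w-ax*(w@ax)).round(4))
    print(s["time_s"],P.round(4))
E
python3 -c "import nd;nd.needle2()"
```

```text
side 300 tilt 20.0 ax [0.339 0.041 0.94 ] vis len 0.092 low [ 0.4598 -0.3009  0.062 ] point [ 0.4442 -0.3027  0.0188]
  grasp along from point 0.1092 off-axis 0.0108
scene 40 tilt 73.7 ax [-0.952 -0.121  0.28 ] vis len 0.033 low [ 0.5227 -0.2931  0.1432] point [ 0.5665 -0.2875  0.1304]
  grasp along from point 0.0693 off-axis 0.0334
15.1333 [ 0.4913 -0.297   0.1177]
```

>>> step_arm(targets="-0.4 0 0 0; -0.4 0 0 0; -0.4 0 0 0; 0 0 0 0; 0 0 0 0")

```text
time_s: 15.65
tcp_pos: [0.5069, -0.2962, 0.0997]
ee_rot: [[-0.992, -0.127, 0.002], [-0.127, 0.992, -0.001], [-0.002, -0.001, -1.0]]
wrist_force: [-1.8, 1.1, 2.0]
gripper_width: 0.127
gripper_force: 29.8
```

```bash
python3 -c "import nd;nd.needle2()"
```

```text
side 287 tilt 31.2 ax [0.514 0.067 0.855] vis len 0.09 low [ 0.4611 -0.302   0.0722] point [ 0.4374 -0.3051  0.0329]
  grasp along from point 0.1097 off-axis 0.0154
scene 29 tilt 3.9 ax [-0.067 -0.007  0.998] vis len 0.03 low [ 0.5164 -0.2949  0.1299] point [ 0.5195 -0.2946  0.084 ]
  grasp along from point 0.0355 off-axis 0.0104
15.65 [ 0.5068 -0.2961  0.1187]
```

```bash
python3 - <<'E'
from h import *
d=cap("side");w=cap("wrist");s=sense()
b=cv2.resize(d["frame"][200:320,350:470],(400,400),interpolation=cv2.INTER_CUBIC)
a=cv2.resize(w["frame"][120:320,220:420],(400,400),interpolation=cv2.INTER_CUBIC)
cv2.imwrite("pics/m4.png",np.hstack([b,a]))
R=np.array(s["ee_rot"]);P=np.array(s["tcp_pos"])
for c in(d,w):print("tcp",proj(c,P).round(1),"grasp",proj(c,P-.019*R[:,2]).round(1))
E
```

```text
tcp [414.5 266. ] grasp [415.5 257.8]
tcp [321.1 246.1] grasp [321.2 261.2]
```

View pics/m4.png

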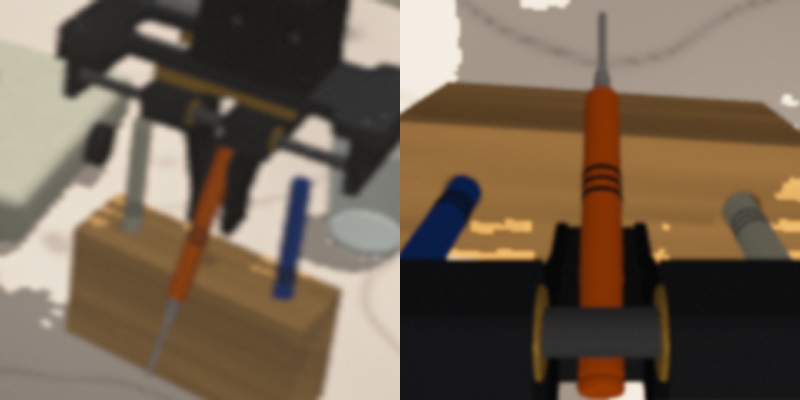

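The needle is tilted and held near the pad centres. In the side view its end is at (418,245), the handle's lower end at (403,289) and the tip at (395,311). In the wrist view the same points are at (321,315), (321,165) and (321,127).

```bash
cat > fit.py <<'E'
from h import *
from scipy.optimize import least_squares
def fit(obs,g):  # obs: (cam, dist from point, u, v)
    def f(x):
        ax=x[3:]/np.linalg.norm(x[3:]);return np.r_[np.concatenate([proj(c,x[:3]+ax*l)-(u,v) for c,l,u,v in obs]),(np.linalg.norm(x[3:])-1)]
    r=least_squares(f,np.r_[g-.1*np.array([.6,0,.8]),.6,0,.8],loss="soft_l1");ax=r.x[3:]/np.linalg.norm(r.x[3:])
    print("point",r.x[:3].round(4),"axis",ax.round(3),"tilt",np.degrees(np.arccos(ax[2])).round(1),"res",r.fun[:-1].round(1))
    t=(g-r.x[:3])@ax;print("grasp at",t.round(4),"off",np.linalg.norm(g-r.x[:3]-ax*t).round(4));return r.x[:3],ax
E
python3 - <<'E'
from fit import *
s=sense();g=np.array(s["tcp_pos"])-np.array(s["ee_rot"])[:,2]*.019
d=cap("side");w=cap("wrist")
S=[(d,.145,418.4,245),(d,.046,403.4,289.4),(d,0,395,311)];W=[(w,.145,321,313),(w,.046,321,165),(w,0,321,127)]
fit(S,g);fit(W,g);fit(S+W,g)
E
```

```text
point [ 0.4418 -0.3036  0.0316] axis [0.798 0.221 0.561] tilt 55.9 res [ 0.1  0.  -0.4 -0.1  0.3  0.1]
grasp at 0.1019 off 0.0373
point [ 0.4353 -0.3052  0.0351] axis [0.493 0.061 0.868] tilt 29.8 res [ 0.  0.  0. -0.  0.  0.]
grasp at 0.108 off 0.0208
point [ 0.4353 -0.3054  0.0337] axis [0.507 0.064 0.86 ] tilt 30.7 res [ 0.1 -5.4 -1.5 -0.  -0.8  1.3 -0.1 -0.1 -0.2  0.5 -0.2 -0.1]
grasp at 0.1095 off 0.0183
```

```bash
python3 - <<'E'
from fit import *
s=sense();R=np.array(s["ee_rot"]);g=np.array(s["tcp_pos"])-R[:,2]*.019
d=cap("side");w=cap("wrist");print(s["gripper_force"],s["gripper_width"],s["wrist_force"])
for off in(0,.01,.018):
  for th in(20,30,40,45):
    ax=-R[:,0]*np.sin(np.radians(th))-R[:,2]*np.cos(np.radians(th));n=R[:,0]
    print(off,th,[proj(c,g+n*off+ax*(l-.108)).round(0).tolist() for c in(d,w) for l in(.145,.046,0)])
E
```

```text
29.89971508970484 0.12475423967652755 [-1.47546397 -0.68052283  2.02450637]
0 20 [[420.0, 240.0], [407.0, 288.0], [402.0, 310.0], [321.0, 323.0], [321.0, 198.0], [321.0, 166.0]]
0 30 [[421.0, 240.0], [405.0, 289.0], [398.0, 311.0], [321.0, 329.0], [321.0, 187.0], [321.0, 148.0]]
0 40 [[422.0, 240.0], [404.0, 288.0], [395.0, 311.0], [321.0, 332.0], [321.0, 177.0], [321.0, 130.0]]
0 45 [[423.0, 241.0], [403.0, 288.0], [393.0, 310.0], [321.0, 332.0], [321.0, 172.0], [321.0, 121.0]]
0.01 20 [[418.0, 242.0], [405.0, 291.0], [399.0, 312.0], [321.0, 306.0], [321.0, 185.0], [321.0, 155.0]]
0.01 30 [[419.0, 242.0], [403.0, 291.0], [396.0, 314.0], [321.0, 312.0], [321.0, 173.0], [321.0, 136.0]]
0.01 40 [[420.0, 242.0], [401.0, 291.0], [392.0, 314.0], [321.0, 316.0], [321.0, 163.0], [321.0, 117.0]]
0.01 45 [[421.0, 243.0], [400.0, 290.0], [391.0, 313.0], [321.0, 317.0], [321.0, 158.0], [321.0, 108.0]]
0.018 20 [[416.0, 244.0], [403.0, 293.0], [397.0, 315.0], [321.0, 291.0], [321.0, 174.0], [321.0, 146.0]]
0.018 30 [[417.0, 244.0], [401.0, 293.0], [394.0, 316.0], [321.0, 298.0], [321.0, 162.0], [321.0, 126.0]]
0.018 40 [[418.0, 244.0], [399.0, 293.0], [390.0, 316.0], [321.0, 302.0], [321.0, 151.0], [321.0, 106.0]]
0.018 45 [[419.0, 245.0], [399.0, 293.0], [389.0, 316.0], [321.0, 303.0], [321.0, 146.0], [321.0, 96.0]]
```

>>> step_arm(targets="0 0 -1 0; 0 0 -2 0; 0 0 -3 0; 0 0 -3 0; 0 0 -1 0; 0 0 0 0; 0 0 0 0; 0 0 0 0")

```text
time_s: 16.72
tcp_pos: [0.5047, -0.2955, 0.1968]
ee_rot: [[-0.992, -0.126, -0.002], [-0.126, 0.992, 0.002], [0.002, 0.002, -1.0]]
wrist_force: [0.2, 0.3, -0.6]
gripper_width: 0.124
gripper_force: 30.1
```

```bash
cat > ms.py <<'E'
from fit import *
def ends(c,P,lo=(2,165,60),hi=(11,255,255),W=45):
    g=cv2.cvtColor(c["frame"],cv2.COLOR_BGR2HSV);m=cv2.inRange(g,lo,hi)
    u,v=map(int,proj(c,P));k=np.zeros_like(m);k[max(v-W,0):v+W+30,max(u-W,0):u+W]=255;m&=k
    n,l,st,ce=cv2.connectedComponentsWithStats(m);i=1+np.argmax(st[1:,4]);ys,xs=np.nonzero(l==i)
    p=np.c_[xs,ys].astype(float);q=p-p.mean(0);d=np.linalg.svd(q,full_matrices=False)[2][0];d*=np.sign(d[1]) if abs(d[1])>.3 else np.sign(d[0])
    t=q@d;w=q@np.array([-d[1],d[0]]);return p.mean(0),d,t.min(),t.max(),np.std(w)*3.46,len(t)
def measure(show=True):
    s=sense();R=np.array(s["ee_rot"]);g=np.array(s["tcp_pos"])-R[:,2]*.019;N=[];C=[]
    for n in("scene","side"):
        c=cap(n);m,d,t0,t1,w,k=ends(c,g);print(n,"px",k,"top",(m+d*t0).round(1),"low",(m+d*t1).round(1),"wid",w.round(1),"grasp",proj(c,g).round(1))
        x=np.cross(ray(c,*m)[1],ray(c,*(m+d*20))[1]);N.append(x/np.linalg.norm(x));C.append((c,m,d,t0,t1))
    ax=np.cross(*N);ax/=np.linalg.norm(ax);ax*=np.sign(ax[2])
    Q=np.linalg.solve(np.array([N[0],N[1],ax]),[N[0]@C[0][0]["eye"],N[1]@C[1][0]["eye"],ax@g])
    print("axis",ax.round(3),"tilt",np.degrees(np.arccos(ax[2])).round(1),"in tool",(R.T@ax).round(3),"line-grasp (tool, cm)",(R.T@(Q-g)*100).round(2))
    for c,m,d,t0,t1 in C:
        o=[]
        for t in(t0,t1):
            e,q=ray(c,*(m+d*t));o.append(np.linalg.lstsq(np.stack([q,-ax],1),Q-e,rcond=None)[0][1])
        print("ends along axis from grasp",np.round(o,4),"point by low end",(Q+ax*(o[1]-.046)).round(4))
    # scan shaft in each view: last dark pixel along the line
    print(s["time_s"],s["tcp_pos"].round(4),s["gripper_width"]);return Q,ax
E
python3 -c "import ms;ms.measure()"
```

```text
scene px 9 top [185.5 158.9] low [186.2 163.1] wid 2.9 grasp [186.8 164.6]
side px 221 top [423.5 196.2] low [407.5 245.8] wid 4.8 grasp [420.6 213.4]
axis [0.533 0.089 0.841] tilt 32.7 in tool [-0.538  0.023 -0.842] line-grasp (tool, cm) [ 0.88  0.12 -0.56]
ends along axis from grasp [ 0.0154 -0.0226] point by low end [ 0.4594 -0.3015  0.1637]
ends along axis from grasp [ 0.0306 -0.0633] point by low end [ 0.4377 -0.3051  0.1295]
16.7167 [ 0.5047 -0.2955  0.1968] 0.12407024340471427
```

>>> step_arm(targets="0 0 2 0; 0 0 2 0; 0 0 2 0; 0 0 1.8 0; -0.6 0 0 0; -0.6 0 0 0; -0.5 0 0 0; -0.5 0 0 0; -0.5 0 0 0; -0.5 0 0 0; 0 0 0 0; 0 0 0 0")

```text
time_s: 17.82
tcp_pos: [0.5384, -0.2921, 0.1214]
ee_rot: [[-0.992, -0.127, 0.002], [-0.127, 0.992, -0.001], [-0.002, -0.001, -1.0]]
wrist_force: [0.2, 0.1, 1.2]
gripper_width: 0.123
gripper_force: 30.0
```

```bash
python3 -c "import ms;ms.measure()"
```

```text
scene px 3 top [194.  190.3] low [196.  190.3] wid 1.6 grasp [196.9 194.1]
side px 193 top [426.3 226.7] low [409.9 271. ] wid 4.7 grasp [423.9 240.9]
axis [0.71  0.145 0.689] tilt 46.5 in tool [-0.724  0.054 -0.687] line-grasp (tool, cm) [ 0.66  0.24 -0.68]
ends along axis from grasp [-0.0756 -0.016 ] point by low end [ 0.4874 -0.2995  0.1045]
ends along axis from grasp [ 0.0262 -0.0666] point by low end [ 0.4515 -0.3069  0.0696]
17.8167 [ 0.5384 -0.2921  0.1214] 0.12305488513878471
```

```bash
cat >> ms.py <<'E'
def planar():
    """side view cut with the tool's xz plane; wrist view: v of handle's low end and of tip (tool units)"""
    s=sense();R=np.array(s["ee_rot"]);tp=np.array(s["tcp_pos"]);g=tp-R[:,2]*.019
    c=cap("side");m,d,t0,t1,w,k=ends(c,g);X=[]
    for t in(t0,t1):
        e,q=ray(c,*(m+d*t));X.append(e+q*(R[:,1]@(g-e))/(R[:,1]@q))
    L=[R.T@(x-g)*100 for x in X];dx=L[0]-L[1];print("side: top",L[0].round(2),"low",L[1].round(2),"len",np.linalg.norm(dx).round(2),"tilt",np.degrees(np.arctan2(-dx[0],-dx[2])).round(1))
    c=cap("wrist");h=cv2.cvtColor(c["frame"],cv2.COLOR_BGR2HSV);k=cv2.inRange(h,(2,165,60),(11,255,255));k[:,:290]=0;k[:,350:]=0
    ys,xs=np.nonzero(k);v0=ys.min()
    # shaft tip: thin strip at the columns of the handle centre differing from side background
    u0=np.median(xs[ys<v0+10]);G=cv2.cvtColor(c["frame"],cv2.COLOR_BGR2GRAY).astype(float)
    print("wrist orange v",v0,ys.max(),"u",u0);dif=[]
    for v in range(max(v0-90,0),v0):
        row=G[v];b=np.r_[row[int(u0)-12:int(u0)-6],row[int(u0)+7:int(u0)+13]];dif.append(np.median(b)-row[int(u0)-4:int(u0)+5].min())
    vv=np.arange(max(v0-90,0),v0);print("diff",list(zip(vv[::3].tolist(),np.round(dif[::3]).astype(int).tolist())))
    def xz(v):  # direction of the ray in tool axes, camera origin in tool relative to grasp
        e,q=ray(c,u0,v);return R.T@(e-g)*100,R.T@q
    return s,xz,v0
E
python3 -c "import ms;ms.planar()"
```

```text
side: top [-0.27 -0.   -3.11] low [5.16 0.   4.09] len 9.02 tilt 37.0
wrist orange v 156 317 u 320.0
diff [(66, 0), (69, 0), (72, 1), (75, 0), (78, 0), (81, 0), (84, 1), (87, 1), (90, 1), (93, 44), (96, 9), (99, 3), (102, 2), (105, 2), (108, 2), (111, 2), (114, 15), (117, 45), (120, 52), (123, 54), (126, 56), (129, 43), (132, 2), (135, 1), (138, 14), (141, 27), (144, 28), (147, 28), (150, 34), (153, 34)]
```

>>> step_arm(targets="0 0 -1 0; 0 0 -2 0; 0 0 -3 0; 0 0 -3 0; 0 0 -2 0; 0 0 -1 0; 0 0 0 0; 0 0 0 0; 0 0 0 0")

```text
time_s: 18.77
tcp_pos: [0.5365, -0.2915, 0.2386]
ee_rot: [[-0.992, -0.126, -0.003], [-0.126, 0.992, 0.002], [0.003, 0.002, -1.0]]
wrist_force: [-0.7, 0.1, -0.4]
gripper_width: 0.129
gripper_force: 30.1
```

```bash
python3 -c "
import ms
s,xz,v0=ms.planar();print(xz(v0),s['time_s'],s['tcp_pos'],s['gripper_width'])"
```

```text
side: top [-0.6  -0.   -3.57] low [ 4.71 -0.    4.32] len 9.51 tilt 34.0
wrist orange v 159 318 u 320.0
diff [(69, 0), (72, 1), (75, 0), (78, 0), (81, -16), (84, -16), (87, -11), (90, 19), (93, 3), (96, 14), (99, 1), (102, 1), (105, 1), (108, 0), (111, 0), (114, -2), (117, 6), (120, 43), (123, 52), (126, 26), (129, 4), (132, 28), (135, 26), (138, 26), (141, 24), (144, 21), (147, 20), (150, 38), (153, 35), (156, 27)]
(array([  8.33888425,  -0.07167805, -14.31390884]), array([-1.61119372e-01, -1.93085003e-04,  9.86934907e-01])) 18.7667 [ 0.53645927 -0.29147286  0.23857268] 0.1291351874404377
```

>>> step_arm(targets="1.1 0 0 0; 1.1 0 0 0; 0 0 3 0; 0 0 3 0; 0 0 3 0; 0 0 2.9 0; 0 0 1.5 0; 0 0 0 0; 0 0 0 0")

```text
time_s: 19.62
tcp_pos: [0.5145, -0.295, 0.1062]
ee_rot: [[-0.992, -0.126, -0.002], [-0.126, 0.992, 0.0], [0.002, 0.0, -1.0]]
wrist_force: [0.7, -0.0, 1.1]
gripper_width: 0.129
gripper_force: 30.1
```

>>> step_arm(targets="-0.5 0 0 0; -0.5 0 0 0; -0.5 0 0 0; -0.5 0 0 0; -0.5 0 0 0; -0.5 0 0 0; -0.3 0 0 0; 0 0 0 0; 0 0 0 0")

```text
time_s: 20.37
tcp_pos: [0.5494, -0.2906, 0.107]
ee_rot: [[-0.992, -0.127, 0.002], [-0.127, 0.992, -0.001], [-0.002, -0.001, -1.0]]
wrist_force: [-0.2, 0.7, 1.6]
gripper_width: 0.124
gripper_force: 30.0
```

>>> step_arm(targets="0 0 -1 0; 0 0 -2 0; 0 0 -3 0; 0 0 -3 0; 0 0 -2.5 0; 0 0 -1.5 0; 0 0 0 0; 0 0 0 0; 0 0 0 0")

```text
time_s: 21.12
tcp_pos: [0.5477, -0.2902, 0.2356]
ee_rot: [[-0.992, -0.126, -0.001], [-0.126, 0.992, 0.001], [0.001, 0.001, -1.0]]
wrist_force: [-0.3, 0.1, 0.2]
gripper_width: 0.124
gripper_force: 30.0
```

```bash
cat >> ms.py <<'E'
def solve(v0,vt,xz):
    """low-end and tip rays in the tool's xz plane + 46 mm between them, for handle ends at given low z -> tilt"""
    for z in np.arange(2,5.6,.5):
        e,q=xz(v0);x=e[0]+q[0]*(z-e[2])/q[2];e,q=xz(vt)
        # intersect circle radius 4.6 round (x,z) with the tip ray
        a=np.array([q[0],q[2]]);a/=np.linalg.norm(a);o=np.array([e[0]-x,e[2]-z]);b=o@a;D=b*b-o@o+21.16
        if D<0:continue
        p=o+a*(-b+D**.5);th=np.arctan2(p[0],p[1]);u=p/4.6
        print("low",round(x,2),z,"tilt",np.degrees(th).round(1),"tip",(np.array([x,z])+p).round(2),"top",(np.array([x,z])-9.9*u).round(2),"x=0 at z",round(z-x*u[1]/u[0],2))
E
python3 -c "
import ms
s,xz,v0=ms.planar();print(s['time_s'],s['tcp_pos'],s['gripper_width'])
for vt in(105,110,115):print(vt);ms.solve(v0,vt,xz)"
```

```text
side: top [-0.89 -0.   -3.41] low [ 5.75 -0.    3.43] len 9.53 tilt 44.1
wrist orange v 147 316 u 320.0
diff [(57, 0), (60, 0), (63, 1), (66, 1), (69, 1), (72, 1), (75, 1), (78, 0), (81, -28), (84, -34), (87, -15), (90, -14), (93, -1), (96, 29), (99, 16), (102, 14), (105, 7), (108, 10), (111, 20), (114, 23), (117, 34), (120, 18), (123, 24), (126, 24), (129, 24), (132, 18), (135, 20), (138, 26), (141, 36), (144, 29)]
21.1167 [ 0.54770566 -0.29020526  0.23561981] 0.12438629569686309
105
low 6.39 2.0 tilt 31.4 tip [8.79 5.93] top [ 1.23 -6.45] x=0 at z -8.47
low 6.33 2.5 tilt 32.4 tip [8.8  6.38] top [ 1.02 -5.86] x=0 at z -7.47
low 6.27 3.0 tilt 33.5 tip [8.81 6.84] top [ 0.81 -5.26] x=0 at z -6.49
low 6.21 3.5 tilt 34.5 tip [8.82 7.29] top [ 0.6  -4.66] x=0 at z -5.53
low 6.15 4.0 tilt 35.6 tip [8.83 7.74] top [ 0.39 -4.05] x=0 at z -4.6
low 6.09 4.5 tilt 36.6 tip [8.84 8.19] top [ 0.18 -3.44] x=0 at z -3.69
low 6.03 5.0 tilt 37.7 tip [8.85 8.64] top [-0.03 -2.83] x=0 at z -2.79
low 5.97 5.5 tilt 38.8 tip [8.86 9.08] top [-0.24 -2.21] x=0 at z -1.92
110
low 6.39 2.0 tilt 26.7 tip [8.4
[... 429 characters left out ...]
[8.48 8.9 ] top [ 0.77 -3.39] x=0 at z -4.61
low 5.97 5.5 tilt 33.0 tip [8.48 9.36] top [ 0.58 -2.8 ] x=0 at z -3.69
115
low 6.39 2.0 tilt 22.1 tip [8.12 6.26] top [ 2.66 -7.17] x=0 at z -13.72
low 6.33 2.5 tilt 22.9 tip [8.12 6.74] top [ 2.48 -6.62] x=0 at z -12.51
low 6.27 3.0 tilt 23.6 tip [8.11 7.21] top [ 2.31 -6.07] x=0 at z -11.35
low 6.21 3.5 tilt 24.4 tip [8.11 7.69] top [ 2.13 -5.52] x=0 at z -10.22
low 6.15 4.0 tilt 25.1 tip [8.1  8.17] top [ 1.95 -4.96] x=0 at z -9.13
low 6.09 4.5 tilt 25.9 tip [8.1  8.64] top [ 1.77 -4.41] x=0 at z -8.06
low 6.03 5.0 tilt 26.6 tip [8.09 9.11] top [ 1.59 -3.85] x=0 at z -7.03
low 5.97 5.5 tilt 27.4 tip [8.09 9.58] top [ 1.42 -3.29] x=0 at z -6.02
```

>>> step_arm(targets="-0.7 1.2 0 0; -1.5 2.6 0 0; -1.7 2.9 0 0; -1.7 2.9 0 0; -1.7 2.9 0 0; -1.7 2.9 0 0; -1.7 2.9 0 0; -1.7 2.9 0 0; -1.5 2.6 0 0; -1.1 1.8 0 0; -0.5 0.8 0 0; 0 0 0 0")

```text
time_s: 22.22
tcp_pos: [0.669, -0.0067, 0.235]
ee_rot: [[-0.992, -0.129, -0.002], [-0.129, 0.992, -0.0], [0.002, 0.0, -1.0]]
wrist_force: [0.1, -0.1, -1.3]
gripper_width: 0.12
gripper_force: 30.0
```

>>> step_arm(targets="0 0 1 0; 0 0 1.5 0; 0 0 1.5 0; 0 0 1 0; 0 0 0 0; 0 0 0 0; 0 0 0 0; 0 0 0 0")

```text
time_s: 22.88
tcp_pos: [0.6693, -0.0095, 0.1878]
ee_rot: [[-0.992, -0.126, 0.002], [-0.126, 0.992, 0.0], [-0.002, -0.0, -1.0]]
wrist_force: [0.2, 0.6, 0.9]
gripper_width: 0.126
gripper_force: 30.0
```

```bash
python3 - <<'E'
import ms;from h import *
s,xz,v0=ms.planar();R=np.array(s["ee_rot"]);g=s["tcp_pos"]-R[:,2]*.019
print(s["time_s"],s["tcp_pos"].round(4))
p=g+R@np.array([.092,0,.0675]);print("point est",p)
for vt in(94,97,100):print(vt);ms.solve(v0,vt,xz)
for n in("scene","side","wrist"):
    c=cap(n);cv2.imwrite(f"pics/{n}9.png",c["frame"])
    u,v=proj(c,p);b=proj(c,(.5765,-.0195,.081));print(n,"tip px",u.round(1),v.round(1),"beetle",b.round(1))
    G=cv2.cvtColor(c["frame"],cv2.COLOR_BGR2GRAY);i,j=int(v),int(u)
    if n!="wrist":print(G[i-8:i+9,j-10:j+11])
    # orange in this view
    h=cv2.cvtColor(c["frame"],cv2.COLOR_BGR2HSV);gp=proj(c,g);print("grasp px",gp.round(1))
    try:
        m,d,t0,t1,w,k=ms.ends(c,g);print("orange",k,(m+d*t0).round(1),(m+d*t1).round(1))
    except Exception as ex:print(ex)
E
```

```text
side: top [-0.63  0.   -2.96] low [5.37 0.   3.48] len 8.81 tilt 43.0
wrist orange v 147 316 u 320.0
diff [(57, 50), (60, 1), (63, -47), (66, 30), (69, 0), (72, 66), (75, 22), (78, 0), (81, 0), (84, -2), (87, 0), (90, 2), (93, 4), (96, 8), (99, -5), (102, -8), (105, -11), (108, -7), (111, 6), (114, 4), (117, -3), (120, -2), (123, -3), (126, -4), (129, 44), (132, 97), (135, 55), (138, 28), (141, -24), (144, 8)]
22.8833 [ 0.6693 -0.0095  0.1878]
point est [ 0.5781252  -0.02106784  0.13908611]
94
low 6.37 2.0 tilt 42.0 tip [9.45 5.42] top [-0.26 -5.35] x=0 at z -5.06
low 6.31 2.5 tilt 43.5 tip [9.48 5.84] top [-0.5  -4.68] x=0 at z -4.16
low 6.25 3.0 tilt 44.9 tip [9.5  6.26] top [-0.74 -4.01] x=0 at z -3.27
low 6.19 3.5 tilt 46.4 tip [9.52 6.67] top [-0.98 -3.32] x=0 at z -2.39
low 6.13 4.0 tilt 48.0 tip [9.55 7.08] top [-1.22 -2.63] x=0 at z -1.53
low 6.07 4.5 tilt 49.5 tip [9.57 7.49] top [-1.46 -1.93] x=0 at z -0.68
low 6.01 5.0 tilt 51.1 tip [9.59 7.89] top [-1.7  -1.21] x=0 at z 0.16
low 5.95 5.5 tilt 52.8 tip [9.61 8.28] top [-1.94 -0.48] x=0 at z 0.99
97
low 6.37 2.0 tilt 39.1 t
[... 3774 characters left out ...]
197 197 198 197 198 198 199 198 199 198 199 199 199 199 200 199 200 200
  200 200 200]
 [197 196 197 197 198 197 198 198 198 199 199 199 198 199 199 199 199 199
  199 199 199]
 [195 196 197 196 197 197 197 197 197 198 197 198 199 198 198 199 198 198
  198 199 199]
 [196 196 197 196 197 197 196 198 197 198 197 197 197 197 198 197 198 198
  198 198 198]
 [196 195 196 196 196 196 196 196 197 197 198 197 197 198 198 198 197 198
  197 198 198]
 [196 196 195 195 196 195 196 196 196 196 196 196 197 196 197 196 197 198
  198 197 197]]
grasp px [354.7 153.6]
orange 107 [356.6 141.3] [341.9 174.4]
wrist tip px 320.3 99.3 beetle [322.1 100.2]
grasp px [320.4 262.5]
orange 1199 [320.1 217. ] [320. 273.]
```

The tip shows in the side picture at (332.5,192.5), exactly where it was computed. Both views give a tilt of about 44°. I lower to the hold height.

>>> step_arm(targets="0 0.15 0.5 0; 0 0 1 0; 0 0 1 0; 0 0 0.5 0; 0 0 0.2 0; 0 0 0 0; 0 0 0 0; 0 0 0 0; 0 0 0 0; 0 0 0 0; 0 0 0 0; 0 0 0 0")

```text
time_s: 24.13
tcp_pos: [0.6686, -0.0077, 0.1548]
ee_rot: [[-0.992, -0.126, 0.0], [-0.126, 0.992, 0.0], [-0.0, 0.0, -1.0]]
wrist_force: [-0.5, 0.0, 0.3]
gripper_width: 0.125
gripper_force: 30.0
```

```bash
python3 - <<'E'
import ms;from h import *
s=sense();R=np.array(s["ee_rot"]);g=s["tcp_pos"]-R[:,2]*.019;print(s["time_s"],s["tcp_pos"],s["wrist_force"].round(1))
p=g+R@np.array([.0925,0,.0675]);print("tip",p)
c=cap("side");u,v=proj(c,p);G=cv2.cvtColor(c["frame"],cv2.COLOR_BGR2GRAY);i,j=int(v),int(u);print("pred tip",u,v);print(G[i-8:i+9:1,j-6:j+10])
# beetle/dish: dark floor and green pixels near the stage
h=cv2.cvtColor(c["frame"],cv2.COLOR_BGR2HSV);m=(h[...,2]<75).astype(np.uint8);k=np.zeros_like(m);k[195:235,300:365]=m[195:235,300:365]
n,l,st,ce=cv2.connectedComponentsWithStats(k)
for a in range(1,n):
    if st[a,4]>25:print("dark",st[a],ce[a].round(1),plane(c,*ce[a],.064).round(4))
print("beetle pred",proj(c,(.577,-.019,.081)))
c=cap("wrist");h=cv2.cvtColor(c["frame"],cv2.COLOR_BGR2HSV);m=(h[...,2]<75).astype(np.uint8);k=np.zeros_like(m);k[60:150,260:380]=m[60:150,260:380]
n,l,st,ce=cv2.connectedComponentsWithStats(k)
for a in range(1,n):
    if st[a,4]>60:print("w dark",st[a],ce[a].round(1),plane(c,*ce[a],.064).round(4))
ys,xs=np.nonzero(cv2.inRange(h,(45,60,20),(95,255,255))[50:150,260:380]);print("green",len(xs),xs.mean()+260,ys.mean()+50,plane(c,xs.mean()+260,ys.mean()+50,.074) if len(xs) else 0)
print("tip pred wrist",proj(c,p),"beetle",proj(c,(.577,-.019,.081)))
E
```

```text
24.1333 [ 0.66858081 -0.00767356  0.15477793] [-0.5  0.   0.3]
tip [ 0.57683699 -0.01933261  0.10624301]
pred tip 331.40580324410547 204.4488561727686
[[198 198 198 198 198 198 199 199 197 185 165 161 181 196 199 201]
 [197 198 198 198 198 198 198 198 192 175 159 170 189 198 199 198]
 [197 197 197 198 197 198 198 196 186 166 163 180 195 199 200 199]
 [196 196 197 197 197 197 197 193 179 165 174 189 197 198 199 199]
 [196 197 197 197 196 198 196 187 174 171 183 194 198 198 198 198]
 [196 196 197 197 197 196 192 179 169 175 189 196 198 197 198 198]
 [196 196 196 196 196 195 186 172 168 182 194 197 198 197 197 198]
 [195 195 196 196 195 191 177 163 170 187 195 197 197 197 197 197]
 [188 190 192 193 194 189 174 166 177 192 196 196 197 196 197 197]
 [168 175 182 186 187 184 178 179 187 194 196 197 197 197 197 197]
 [139 150 163 167 168 167 169 176 186 191 194 196 197 197 197 197]
 [124 126 132 135 136 137 142 153 164 173 182 188 192 194 196 197]
 [130 123 121 119 122 123 124 130 136 145 158 168 176 184 190 193]
 [131 127 124 121 118 116 113 114 115 121 130 141 149 161 175 183]
 [123 118 116 113 109 109 107 107 108 110 112 117 122 135 152 166]
 [114 109 107 106 106 106 105 105 106 105 106 106 108 114 125 138]
 [106 102 100  97  96  97  97  97  97  97  98 100 102 104 106 112]]
dark [323 214  19   6  82] [332.  216.2] [ 0.5923 -0.0089  0.064 ]
dark [315 223  33  11 129] [330.6 229.9] [ 0.5409 -0.0501  0.064 ]
beetle pred [331.07419335 213.67742529]
w dark [275  60  41  90 386] [289.6 116.4] [ 0.5934 -0.0446  0.064 ]
w dark [325  60  43  89 591] [354.5 107.3] [0.5788 0.0104 0.064 ]
w dark [ 288   69   62   66 3062] [318.4 100.7] [ 0.5774 -0.0213  0.064 ]
green 247 311.15384615384613 106.93522267206478 [ 0.58330885 -0.02653679  0.074     ]
tip pred wrist [320.85683466  98.11365316] beetle [321.15002569  99.81326738]
```

```bash
python3 -c "
from h import *
s=sense();print(np.abs(s['joint_velocities']).max(),s['time_s']);print(r.finish_job())"
```

```text
0.2301970738325441 24.2333
the job is handed in; nothing more can be done
None
```

I handed the job in at 24 s: the dish is on the middle of the stage, and the needle is held still, slanted about 44°, with its point about 25 mm above the beetle; the judge's result isn't shown to me.

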